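Hold the bayonet lid halfway on the test pot

ROBOT

A 6-joint arm with a two-finger parallel gripper is mounted at the origin on the work surface. World frame = base frame: x ahead of the robot, y to its left, z up, the work surface at z = 0. Lengths are in mm, angles in rad, forces in N, time in s.
With the tool pointing down it reaches from about 275 to 1000 mm from the base axis. Payload 8.4 kg.
Tool frame: the origin (TCP) lies on the mounting face of the last link; the fingertips stand 173 mm ahead of it and the grasp point (between the pads) lies 155 mm ahead of it; z points along the fingers, y is the line along which they close (so a half turn about z gives the same grasp; the last joint's range is limited). The gripper opens to 85 mm and grips with 20 to 120 N. Pads are 22 mm wide; open, the fingers measure 114 mm over their backs; the gripper's body (76 mm by 85 mm) begins 54 mm behind the grasp point. The pads swing forward as they close: fully open they stand 13 mm farther back than shut.
Start: joints at [1.29, 0.353, 1.633, -0, 1.155, -0.002], TCP at [172, 600.871, 404.681] pointing down, gripper open.
Joint ranges: [-2.63, 2.63], [-0.92, 2.1], [0.06, 2.66], [-1.3, 4.44], [0, 2.69], [-3.02, 3.02]. Speed limits (rad/s): [2.22, 2.22, 2.79, 3.14, 3.14, 3.14].

INTERFACE

Orientations are given as [roll, pitch, yaw] about the fixed x, y, z axes, in that order (R = Rz(yaw) Ry(pitch) Rx(roll)).
In Python, from rig import r gives the robot as it stands.
- The arm moves only by the tool apply_moves, never from a script. Its argument "deltas" is a list of rows, each an object with "claw": the gripper command: -1 is fully open, 1 is shut, values between are in proportion; "delta_pos": the shift along the tool's x, y, z in cm, a list of three; "yaw": the turn about the tool's z in rad. In form: [{"claw": claw, "delta_pos": [tx, ty, tz], "yaw": yaw}, ...]. A call has 1 to 8 rows; each row shifts and turns the commanded pose from where the row before left it, along the tool's axes as they then stand; what a row does not reach is not made up. A row lasts 1/8 s, in which the tool goes at most 62.5 mm and 10.7 degrees, less where a joint would pass 70% of its speed; a pose out of reach is approached as far as the arm can. A call with a gripper value outside its range is refused whole. The fingers move at their own pace and stop on an object; "grip_force" is the grip in N (left out, the last holds). Time passes only in rows, so rows that do not move let the fingers close. It gives the time, the measured TCP pose, the force, the opening and the grip force at its end, in the units of the state.
- r.sense(): the state, without advancing time (a new reading comes with each control period).
- r.grab_frame(name): name is "side" or "top" or "wrist"; returns a dict with "img" (384x512x3 uint8, blue, green, red), "z_map" (384x512 float32, mm along the optical axis (not along the pixel's ray), 0 where there is no reading), "fx", "fy", "cx", "cy" (pixels), "dist" ([k1, k2, p1, p2, k3] as OpenCV has them; the pictures are not rectified), "eye" and "rotation" of the camera in the world; the wrist camera has in their place "T_tool_cam" (4x4, takes a point from camera to tool coordinates, whose origin is the TCP and whose axes are the flange's). Camera axes: x right, y up, looking along -z (the intrinsics and any distortion apply to the point x, -y, -z); pixel columns grow to the right and rows downward; lengths in mm; the calibration is good to about 2 mm. A picture is of the moment at which its call begins: read the wrist's pose just before it.
- r.sign_off(): hands the job in; it is judged then, once.
The state is a dict: "clock": time; "qpos": joint angles; "qvel": joint speeds; "joint_efforts": joint torques, N m; "eef_pos": TCP position; "tcp_rot": TCP orientation; "contact_force": force on the tool from outside, world axes, zero at the start; "wrist_torque": the same for the moment, N m; "opening": opening from 0.0 (shut) to 1.0 (fully open); "grasp_force": force on a finger pad.
Only numpy, scipy, OpenCV 4.12 (cv2) and the standard library are available. Lean on these libraries where they do the work, as an engineer would, in place of code of your own. Each camera call takes 0.05 s, during which the arm holds its last target. There are 200 camera calls.

TASK

At the assembly bench, first open the red vent cap on the grey canister by about a quarter turn anticlockwise. Then lower the orange bayonet lid into the blue test pot with its two steel lugs through the gaps in the lip, and twist it clockwise until its handle lines up with the white halfway marks, never as far as the red marks where it clicks locked. Finish while still gripping the lid and holding it steady at halfway against its return spring, so that the gasket can be checked; leave the other things on the bench where they are.

Things in the scene. Friction and masses are not known exactly. Their poses are not given: they have to be found in the camera images.
- fixture: Fixed fixture, place and yaw vary: a bright aluminium plate 140 x 300 x 10 mm carrying a blue round pot (110 mm across) and a grey canister (64 mm across). Origin on the pot's axis, on the bench surface; z up. The two entry gaps in the pot's lip are at the fixture's +x and -x sides. The canister's axis is 155 mm from the pot's axis, to the fixture's -y
- pot_lip (a point): Centre of the top of the pot's dark steel lip, 68 mm above the bench. The lip is 5.5 mm thick; its opening is 77 mm across, with two entry gaps 16 mm wide reaching out to radius 47 mm at the fixture's +x and -x. From the gaps the lid turns clockwise seen from above only: white marks at 0.6 rad (halfway), red marks at 1.2 rad (locked); spring balls begin to resist at about 0.85 rad
- pot_ledge (a point): Centre of the flat ledge inside the pot, 54 mm above the bench, on which the lid's underside rests; 8.5 mm below the lip's underside
- half_mark (a point): One of the two white halfway marks, on top of the lip 47.5 mm from the pot's axis, 0.6 rad clockwise from the +x gap; the other is opposite
- lid: Loose orange bayonet lid, 0.2 to 0.3 kg, upright on the bench. Origin at the centre of its underside, z up. Disc 72 mm across, 16 mm high; two steel lugs at its +x and -x reach out to radius 45 mm, 10 mm wide, 6 mm high from the underside. Black handle bar with a white line: 56 mm long along the lid's x (over the lugs), 14 mm wide, 16 to 52 mm above the underside. Half a turn round fits as well
- vent_cap (a joint): Angle of the red vent cap about its upright axis, rad: 0 shut, grows anticlockwise seen from above, stop at 1.6. It starts at 0 to 0.25; open is 1.1 or more. Stiff (about 0.05 N m), stays where left, does not rise or come off
- vent_grip (a point): Point on the cap's axis, in the middle of its upright wing; 94 mm above the bench. The wing is 44 mm long along this point's x axis (which turns with the cap), 12 mm thick along its y, from 72 to 106 mm above the bench; below it is a round collar 48 mm across, 60 to 72 mm above the bench
- follower (a joint): Angle of the pot's spring-loaded ring, rad: 0 at rest. The turning lugs meet it after about 0.08 rad and push it on, so when the lid is twisted it reads the lid's clockwise turn from the gaps less about 0.08; at the white marks about 0.52, locked about 1.12. Its spring resists with 0.12 N m at rest to 0.26 N m at the lock and turns the lid back if it is let go
- tub: white round tub of brass bushings, 96 mm across the rim, 45 mm high; origin at the centre of its underside. Bystander; lid and tub may swap places
- jar: small jar with a red cap and paper label, 64 mm across, 60 mm high; origin at the centre of its underside. Bystander
- glue: bottle with a blue cap, 48 mm across, 130 mm high; origin at the centre of its underside. Bystander
- tape: yellow tape ring lying flat, 90 mm across, 24 mm high; origin at the centre of its underside. Bystander
- driver: screwdriver lying on the bench along its own x axis. Bystander
Not all that is in view belongs to the job. Leave any pink or turquoise look-alike of the lid alone.

How it is judged (in metres and radians):
On the way, in this order (a step that is already met when the one before it is completed fails the run):
1. the vent cap is open by about a quarter turn (value of joint vent_cap above 1.1 rad), for 0.2 s.
2. the lid is down in the pot, lugs through the gaps (z of lid in the frame of fixture between 0.05 and 0.0575 m and horizontal distance between lid and fixture below 0.005 m and angle between lid's own z axis and vertical below 0.08 rad), for 0.1 s.
3. the lid is gripped at about halfway (value of joint follower between 0.36 and 0.68 rad and contact force between the fingers and lid above 2 N), for 0.2 s.
At the end, for the whole second after the job is handed in: The vent cap reads 1.1 rad or more; the lid sits upright in the pot (origin 50 to 57.5 mm above the fixture's origin, within 5 mm of the pot's axis), turned so that the follower reads 0.36 to 0.68 rad (halfway, +-0.16), steady, and the fingers still grip it (over 2 N) (all of step 2 and all of step 3 and value of joint vent_cap above 1.1 rad and angular speed of lid below 0.5 rad/s); the arm keeps its last pose, push and grip.
It fails at once if the lid is twisted on into the lock (follower over 0.95 rad) (value of joint follower above 0.95 rad).
It fails at once if a bystander (tub, jar, glue, tape or driver) is moved by more than 30 mm (distance of any of tub, jar, glue, tape, driver from where it was at the start of the episode above 0.03 m).
It also fails if it takes over 61 s, if anything falls off the work surface, if the arm or the gripper's body presses on something with over 40 N, if the wrist force passes 120 N, or if a joint passes its speed limit or range.

## Working session

There is one attempt and no reset: what is moved stays moved. The work goes in short steps, Python scripts to look and compute and a tool call to move; the robot and the scene stay as the last step left them, time stands still between calls to the robot, and variables do not carry over. Pictures are saved under pics/ and viewed, at most 10 in all, crops included, and the job is handed in when it is done.

Besides the shell and the picture viewer there is one more tool, called by a JSON object that holds its "method" and its "body". apply_moves: Moves the arm, as the interface text tells. Its arguments: {"type":"object","properties":{"deltas":{"type":"array"},"grip_force":{"type":"number"}},"required":["deltas"]}

```bash
mkdir -p pics; ls; python3 - <<'E'
from rig import r
import cv2,numpy as np,pickle
s=r.sense();print(s)
fs={n:r.grab_frame(n) for n in("top","side")}
pickle.dump(fs,open('f0.pkl','wb'))
for n,f in fs.items():
    cv2.imwrite(f'pics/{n}0.png',f['img']); print(n,f['fx'],f['cx'],f['cy'],f['dist'],f['eye'],f['rotation'])
E
```

```text
pics
{'clock': 0.0, 'qpos': array([ 1.28958789e+00,  3.53641486e-01,  1.63410817e+00,  3.39833804e-05,
        1.15519941e+00, -2.39858147e-03]), 'qvel': array([-1.08140960e-03, -5.19639350e-04,  1.24547296e-04, -1.28629748e-03,
        9.92229991e-05,  4.45297622e-04]), 'joint_efforts': array([-1.80972864e-03, -6.05269074e+01, -3.42062330e+01, -2.34484205e-04,
        9.73709277e-03,  7.88036303e-08]), 'eef_pos': array([171.93896962, 600.65044903, 403.9767919 ]), 'tcp_rot': array([-3.14023632e+00, -3.43252859e-05,  2.86276903e+00]), 'contact_force': array([-0.34462941,  0.01796288,  0.12566109]), 'wrist_torque': array([ 0.0032706 ,  0.02879204, -0.0488724 ]), 'grasp_force': 0.0, 'opening': 0.9983791677955142}
top 486.5146659979029 251.8398153970288 188.54063486045985 [-0.06598735  0.          0.          0.          0.        ] [ 300.61750773  -15.67388103 1458.29786483] [ 0.14451151 -0.00454545 -1.55118339]
side 398.741642490976 259.23439588640974 191.74377287456758 [0.03551517 0.         0.         0.         0.        ] [   21.67152962 -1007.87294909   822.12300078] [ 0.99938341 -0.02253263 -0.42144867]
```

View pics/top0.png

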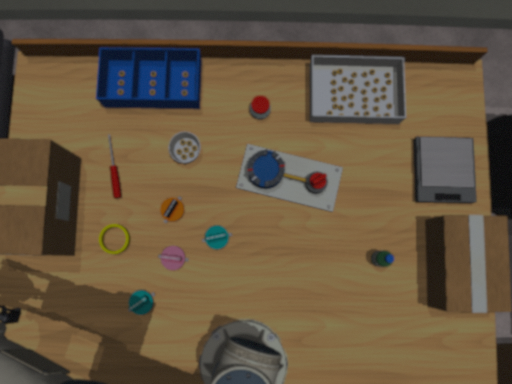

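View pics/side0.png

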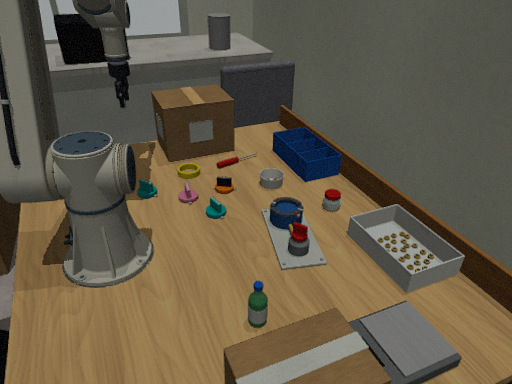

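```bash
cat > h.py <<'E'
import cv2,numpy as np
from scipy.spatial.transform import Rotation as R
def ray(f,uv,z,T=None):
    """pixels -> world points on plane z; T=world pose 4x4 of camera for the wrist"""
    uv=np.asarray(uv,float).reshape(-1,1,2)
    K=np.array([[f['fx'],0,f['cx']],[0,f['fy'],f['cy']],[0,0,1]])
    n=cv2.undistortPoints(uv,K,np.array(f['dist'])).reshape(-1,2)
    d=np.c_[n[:,0],-n[:,1],-np.ones(len(n))]
    if T is None: Rm,e=R.from_euler('xyz',f['rotation']).as_matrix(),np.array(f['eye'])
    else: Rm,e=T[:3,:3],T[:3,3]
    d=d@Rm.T
    return e+d*((z-e[2])/d[:,2])[:,None]
def wristT(s,f):
    T=np.eye(4);T[:3,:3]=R.from_euler('xyz',s['tcp_rot']).as_matrix();T[:3,3]=s['eef_pos']
    return T@np.array(f['T_tool_cam'])
def blobs(img,lo,hi,amin=15):
    m=cv2.inRange(cv2.cvtColor(img,cv2.COLOR_BGR2HSV),np.array(lo),np.array(hi))
    n,l,st,c=cv2.connectedComponentsWithStats(m)
    return [(c[i],st[i,4],l==i) for i in range(1,n) if st[i,4]>=amin]
E
python3 - <<'E'
from h import *
import pickle
f=pickle.load(open('f0.pkl','rb'))['top'];im=f['img']
for nm,lo,hi,z in(('orange',(8,150,120),(17,255,255),16),('red',(0,150,100),(6,255,255),106),('red2',(172,150,90),(180,255,255),106),('blue',(100,120,40),(120,255,255),66),('glue',(100,120,40),(120,255,255),130)):
    for c,a,m in blobs(im,lo,hi): print(nm,c.round(1),a,ray(f,c,z)[0].round(1))
# plate
for c,a,m in blobs(im,(0,0,150),(180,40,255),300): 
    pts=np.argwhere(m)[:,::-1].astype(np.float32); w=ray(f,pts,10)
    rc=cv2.minAreaRect(w[:,:2].astype(np.float32)); print('bright',c,a,rc)
a=cv2.resize(im[130:280,100:250],(600,600),interpolation=cv2.INTER_CUBIC)
cv2.imwrite('pics/c1.png',a)
E
```

```text
orange [171.8 208.8] 271 [444.8 219.4  16. ]
red [260.  103.8] 229 [745.2 -36.7 106. ]
red [114.3 181.1] 167 [510.8 371.1 106. ]
red [318.5 179.4] 154 [ 527.3 -205.6  106. ]
blue [148.5  76.4] 5606 [838.1 299.6  66. ]
blue [265.5 168.1] 578 [564.1 -56.7  66. ]
blue [388.6 258.1] 57 [ 310.6 -412.3   66. ]
glue [148.5  76.4] 5606 [813.4 285.1 130. ]
glue [265.5 168.1] 578 [552.  -54.8 130. ]
glue [388.6 258.1] 57 [ 310.1 -394.   130. ]
```

View pics/c1.png

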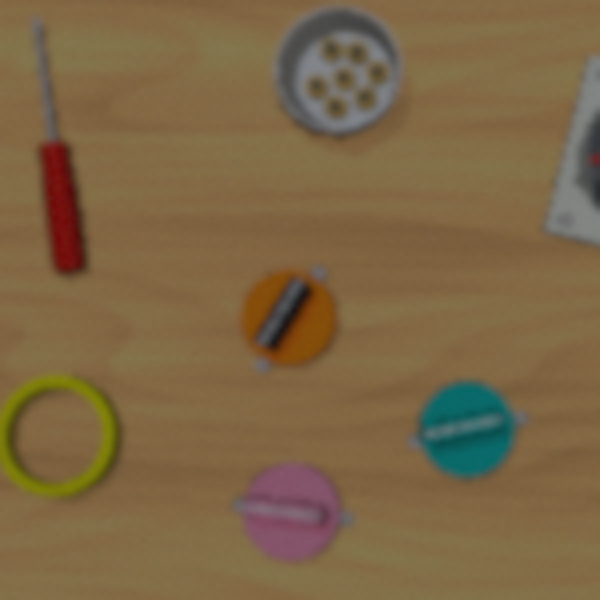

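The lid is the orange one with black handle at top-image (172,209). It matches by colour and white line. The pink (173,258) and turquoise (216,237), (141,301) ones are look-alikes. I'll fly above the lid for a wrist view.

{"method": "apply_moves", "body": {"deltas": [{"claw": -1, "delta_pos": [-4.6, -3.6, 0], "yaw": 0.03}, {"claw": -1, "delta_pos": [-4.5, -3.76, 0], "yaw": 0.03}, {"claw": -1, "delta_pos": [-4.4, -3.9, 0], "yaw": 0.03}, {"claw": -1, "delta_pos": [-4.3, -4.0, 0], "yaw": 0.03}, {"claw": -1, "delta_pos": [-4.2, -4.1, 0], "yaw": 0.03}, {"claw": -1, "delta_pos": [-4.1, -4.2, 0], "yaw": 0.03}, {"claw": -1, "delta_pos": [-4.0, -4.3, 0], "yaw": 0.03}, {"claw": -1, "delta_pos": [0, 0, 0], "yaw": 0}]}}

```text
clock: 1.1
eef_pos: [351.9, 231.1, 404.5]
tcp_rot: [-3.14, 0.0, 2.648]
contact_force: [-0.1, 0.3, 0.2]
opening: 1.004
grasp_force: 0.0
```

```bash
python3 - <<'E'
from rig import r
from h import *
import pickle
s=r.sense();f=r.grab_frame('wrist');pickle.dump((s,f),open('w1.pkl','wb'))
cv2.imwrite('pics/w1.png',f['img']);print(s['eef_pos'],s['tcp_rot'],f['fx'],np.array(f['T_tool_cam']).round(3))
for c,a,m in blobs(f['img'],(8,150,80),(17,255,255),200): print(c,a,ray(f,c,16,wristT(s,f)))
E
```

```text
[351.88488046 231.12852802 404.4984393 ] [-3.14046259e+00  1.61566107e-04  2.64769455e+00] 305.8228659525506 [[ 0.0000e+00  9.6000e-01  2.8100e-01  7.1109e+01]
 [ 1.0000e+00 -0.0000e+00  1.0000e-03 -1.0140e+00]
 [ 1.0000e-03  2.8100e-01 -9.6000e-01  3.1630e+01]
 [ 0.0000e+00  0.0000e+00  0.0000e+00  1.0000e+00]]
[283.28867713 229.0588565 ] 1784 [[439.16970129 222.03181541  16.        ]]
```

View pics/w1.png

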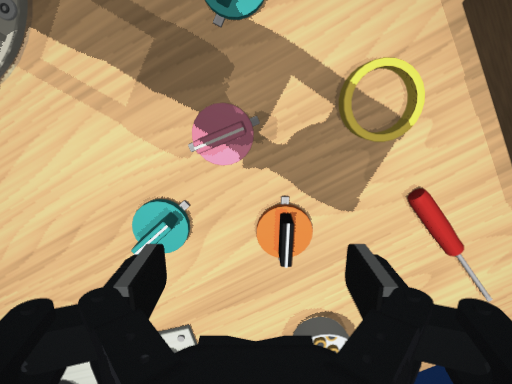

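The picture shows the orange lid at (285,232), handle nearly vertical in the picture, lugs up and down. The pink and turquoise ones are to its left. Next I go over the fixture.

{"method": "apply_moves", "body": {"deltas": [{"claw": -1, "delta_pos": [-4.45, -3.58, 0], "yaw": 0}, {"claw": -1, "delta_pos": [-4.45, -3.58, 0], "yaw": 0}, {"claw": -1, "delta_pos": [-4.45, -3.58, 0], "yaw": 0}, {"claw": -1, "delta_pos": [-4.45, -3.58, 0], "yaw": 0}, {"claw": -1, "delta_pos": [-4.45, -3.58, 0], "yaw": 0}, {"claw": -1, "delta_pos": [-4.45, -3.58, 0], "yaw": 0}, {"claw": -1, "delta_pos": [-4.45, -3.58, 0], "yaw": 0}, {"claw": -1, "delta_pos": [-4.45, -3.58, 0], "yaw": 0}]}}

```text
clock: 2.15
eef_pos: [532.7, -186.3, 404.4]
tcp_rot: [3.141, -0.0, 2.654]
contact_force: [-0.0, 0.1, 0.2]
opening: 0.997
grasp_force: 0.0
```

{"method": "apply_moves", "body": {"deltas": [{"claw": -1, "delta_pos": [0, 0, 0], "yaw": 0.168}, {"claw": -1, "delta_pos": [0, 0, 0], "yaw": 0.168}, {"claw": -1, "delta_pos": [0, 0, 0], "yaw": 0.168}, {"claw": -1, "delta_pos": [0, 0, 0], "yaw": 0.168}, {"claw": -1, "delta_pos": [0, 0, 0], "yaw": 0.168}, {"claw": -1, "delta_pos": [0, 0, 0], "yaw": 0.168}, {"claw": -1, "delta_pos": [0, 0, 0], "yaw": 0.168}, {"claw": -1, "delta_pos": [0, 0, 0], "yaw": 0.168}]}}

```text
clock: 3.15
eef_pos: [532.2, -184.3, 404.3]
tcp_rot: [-3.141, -0.0, 1.305]
contact_force: [-0.2, -0.1, -0.6]
opening: 1.0
grasp_force: 0.0
```

```bash
python3 - <<'E'
from rig import r
from h import *
import pickle
s=r.sense();f=r.grab_frame('wrist');pickle.dump((s,f),open('w2.pkl','wb'))
cv2.imwrite('pics/w2.png',f['img']);print(s['eef_pos'],s['tcp_rot'],s['qpos'])
E
```

```text
[ 532.21643566 -184.27183952  404.31749313] [-3.14128715e+00 -4.08560799e-04  1.30521162e+00] [-3.36095896e-01  2.57932325e-01  1.76766079e+00  4.29630508e-04
  1.11633311e+00 -7.06999173e-02]
```

View pics/w2.png

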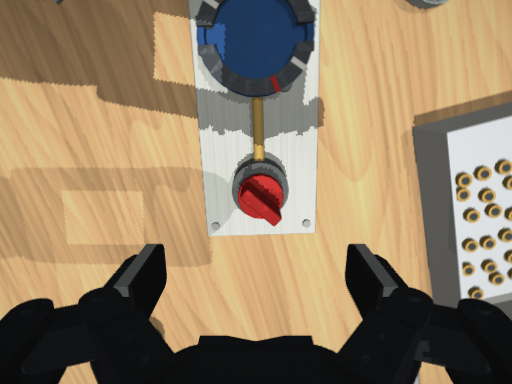

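```bash
cat >> h.py <<'E'
def cloud(f,T):
    """world points HxWx3 from the depth map"""
    h,w=f['z_map'].shape
    v,u=np.mgrid[:h,:w]
    K=np.array([[f['fx'],0,f['cx']],[0,f['fy'],f['cy']],[0,0,1]])
    n=cv2.undistortPoints(np.stack([u,v],-1).reshape(-1,1,2).astype(float),K,np.array(f['dist'])).reshape(h,w,2)
    z=f['z_map']
    p=np.stack([n[...,0]*z,-n[...,1]*z,-z],-1)@T[:3,:3].T+T[:3,3]
    p[z==0]=np.nan
    return p
E
python3 - <<'E'
from h import *
import pickle
def yawrect(p): 
    c,(a,b),th=cv2.minAreaRect(p[:,:2].astype(np.float32)); th=np.radians(th)
    if a<b: a,b,th=b,a,th+np.pi/2
    return np.round(c,1),round(a,1),round(b,1),round((th+np.pi/2)%np.pi-np.pi/2,3)
s,f=pickle.load(open('w2.pkl','rb'));P=cloud(f,wristT(s,f));hsv=cv2.cvtColor(f['img'],cv2.COLOR_BGR2HSV)
sat=hsv[...,1];hue=hsv[...,0];val=hsv[...,2];z=P[...,2]
red=((hue<7)|(hue>172))&(sat>130)
m=red&(np.abs(z-106)<4);m[:120]=0
print('wing',m.sum(),np.median(z[m]),yawrect(P[m]))
box=np.zeros_like(m);box[:240,180:335]=1
pl=box&(sat<60)&(val>80)&(np.abs(z-10)<4);q=P[pl];print('plate',pl.sum(),yawrect(q),q[:,1].min())
for nm,mm in(('grey collar',box&(z>54)&(z<75)&(np.arange(384)[:,None]>140)),):
    q=P[mm];print(nm,mm.sum(),q.mean(0),yawrect(q))
lip=box&(np.abs(z-68)<3)&(np.arange(384)[:,None]<110);q=P[lip];print('lip z',np.median(q[:,2]),lip.sum())
# circle fit to the outer lip via min enclosing circle
(c,rad)=cv2.minEnclosingCircle(q[:,:2].astype(np.float32));print('lip circle',c,rad)
# marks
wh=lip&(val>150)&(sat<60);print('white',wh.sum(),P[wh].mean(0) if wh.any() else 0)
rm=lip&red;print('redm',rm.sum(),P[rm].mean(0))
s,f=pickle.load(open('w1.pkl','rb'));P=cloud(f,wristT(s,f));z=P[...,2]
b=np.zeros(z.shape,bool);b[190:280,240:330]=1
m=b&(np.abs(z-52)<4);print('handle',m.sum(),np.median(z[m]),yawrect(P[m]))
hsv=cv2.cvtColor(f['img'],cv2.COLOR_BGR2HSV)
m=b&(np.abs(z-16)<4)&(hsv[...,1]>150);print('disc',m.sum(),np.median(z[m]),cv2.minEnclosingCircle(P[m][:,:2].astype(np.float32)))
E
```

```text
wing 575 105.0180027598737 (array([ 530.7, -207.4]), 42.8, 12.2, np.float64(-0.977))
plate 14808 (array([ 545.8, -144.4]), 270.5, 140.0, np.float64(1.339)) -290.6859657312242
grey collar 896 [ 534.40535204 -202.47094701   70.63368372] (array([ 530.6, -206.4]), 47.1, 44.9, np.float64(0.332))
lip z 67.10250970277073 3324
lip circle (566.066162109375, -56.26825714111328) 55.890323638916016
white 136 [565.42583791 -63.57472861  67.59528872]
redm 87 [ 572.82923908 -103.86972892   67.50777311]
handle 531 50.810057905126655 (array([444.4, 220.7]), 56.7, 13.9, np.float64(-0.513))
disc 1688 14.835171472579958 ((444.14459228515625, 220.60499572753906), 35.948551177978516)
```

The wing, lid and fixture are located. Next I align over the vent wing (tool yaw 2.165).

{"method": "apply_moves", "body": {"deltas": [{"claw": -1, "delta_pos": [0, 0, 0], "yaw": -0.172}, {"claw": -1, "delta_pos": [0, 0, 0], "yaw": -0.172}, {"claw": -1, "delta_pos": [0, 0, 0], "yaw": -0.172}, {"claw": -1, "delta_pos": [0, 0, 0], "yaw": -0.172}, {"claw": -1, "delta_pos": [0, 0, 0], "yaw": -0.172}, {"claw": -1, "delta_pos": [-1.82, -1.41, 4.0], "yaw": 0}, {"claw": -1, "delta_pos": [0, 0, 4], "yaw": 0}, {"claw": -1, "delta_pos": [0, 0, 0], "yaw": 0}]}}

```text
clock: 4.2
eef_pos: [529.3, -207.4, 321.9]
tcp_rot: [-3.138, -0.005, 2.172]
contact_force: [-1.0, 0.7, 0.4]
opening: 0.996
grasp_force: 0.0
```

{"method": "apply_moves", "body": {"deltas": [{"claw": -1, "delta_pos": [0, 0, 3.5], "yaw": 0}, {"claw": -1, "delta_pos": [0, 0, 2.5], "yaw": 0}, {"claw": -1, "delta_pos": [0, 0, 1.2], "yaw": 0}, {"claw": -1, "delta_pos": [0, 0, 0], "yaw": 0}, {"claw": -1, "delta_pos": [0, 0, 0], "yaw": 0}]}}

```text
clock: 4.82
eef_pos: [530.5, -208.8, 254.0]
tcp_rot: [3.141, 0.002, 2.169]
contact_force: [0.2, -0.4, -0.2]
opening: 1.001
grasp_force: 0.0
```

{"method": "apply_moves", "body": {"deltas": [{"claw": -1, "delta_pos": [0.1, 0.1, 0.3], "yaw": 0}, {"claw": 1, "delta_pos": [0, 0, 0], "yaw": 0}, {"claw": 1, "delta_pos": [0, 0, 0], "yaw": 0}, {"claw": 1, "delta_pos": [0, 0, 0], "yaw": 0}, {"claw": 1, "delta_pos": [0, 0, 0], "yaw": 0}, {"claw": 1, "delta_pos": [0, 0, 0], "yaw": 0}, {"claw": 1, "delta_pos": [0, 0, 0], "yaw": 0}, {"claw": 1, "delta_pos": [0, 0, 0], "yaw": 0}], "grip_force": 50}}

```text
clock: 5.82
eef_pos: [530.7, -206.9, 250.0]
tcp_rot: [3.14, 0.0, 2.168]
contact_force: [2.9, 4.6, -0.7]
opening: 0.132
grasp_force: 50.4
```

Gripped. Turning 1.32 rad anticlockwise.

{"method": "apply_moves", "body": {"deltas": [{"claw": 1, "delta_pos": [0, 0, 0], "yaw": -0.165}, {"claw": 1, "delta_pos": [0, 0, 0], "yaw": -0.165}, {"claw": 1, "delta_pos": [0, 0, 0], "yaw": -0.165}, {"claw": 1, "delta_pos": [0, 0, 0], "yaw": -0.165}, {"claw": 1, "delta_pos": [0, 0, 0], "yaw": -0.165}, {"claw": 1, "delta_pos": [0, 0, 0], "yaw": -0.165}, {"claw": 1, "delta_pos": [0, 0, 0], "yaw": -0.165}, {"claw": 1, "delta_pos": [0, 0, 0], "yaw": -0.165}]}}

```text
clock: 6.82
eef_pos: [530.8, -207.1, 250.0]
tcp_rot: [-3.141, 0.002, -2.789]
contact_force: [2.7, 3.2, 0.1]
opening: 0.13
grasp_force: 50.4
```

{"method": "apply_moves", "body": {"deltas": [{"claw": 1, "delta_pos": [0, 0, 0], "yaw": 0}, {"claw": 1, "delta_pos": [0, 0, 0], "yaw": 0}, {"claw": -1, "delta_pos": [0, 0, 0], "yaw": 0}, {"claw": -1, "delta_pos": [0, 0, 0], "yaw": 0}, {"claw": -1, "delta_pos": [0, 0, 0], "yaw": 0}, {"claw": -1, "delta_pos": [0, 0, 0], "yaw": 0}, {"claw": -1, "delta_pos": [0, 0, -6], "yaw": 0}, {"claw": -1, "delta_pos": [0, 0, -6], "yaw": 0}]}}

```text
clock: 7.82
eef_pos: [529.8, -207.3, 370.5]
tcp_rot: [3.14, -0.002, -2.795]
contact_force: [0.8, -0.5, -0.7]
opening: 1.001
grasp_force: 0.0
```

{"method": "apply_moves", "body": {"deltas": [{"claw": -1, "delta_pos": [-4, 0, -4], "yaw": 0.16}, {"claw": -1, "delta_pos": [0, 0, 0], "yaw": 0.16}, {"claw": -1, "delta_pos": [0, 0, 0], "yaw": 0.16}, {"claw": -1, "delta_pos": [0, 0, 0], "yaw": 0.16}, {"claw": -1, "delta_pos": [0, 0, 0], "yaw": 0.16}, {"claw": -1, "delta_pos": [0, 0, 0], "yaw": 0}]}}

```text
clock: 8.57
eef_pos: [567.6, -193.7, 409.6]
tcp_rot: [-3.142, -0.0, 2.69]
contact_force: [0.1, 0.3, 0.1]
opening: 0.999
grasp_force: 0.0
```

```bash
python3 - <<'E'
from rig import r
from h import *
s=r.sense();f=r.grab_frame('wrist');P=cloud(f,wristT(s,f));print(s['eef_pos'],s['tcp_rot'])
z=P[...,2];d=np.hypot(P[...,0]-530.7,P[...,1]+207);m=(d<40)&(np.abs(z-106)<4)
c,(a,b),th=cv2.minAreaRect(P[m][:,:2].astype(np.float32));print(m.sum(),c,a,b,np.radians(th))
E
```

```text
[ 567.63184828 -193.74753565  409.61844892] [-3.14155597e+00 -1.68434681e-04  2.68964345e+00]
648 (530.5988159179688, -207.8225555419922) 43.64053726196289 12.344156265258789 0.3403488913873594
```

{"method": "apply_moves", "body": {"deltas": [{"claw": -1, "delta_pos": [3.645, 3.99, 0], "yaw": 0}, {"claw": -1, "delta_pos": [3.645, 3.99, 0], "yaw": 0}, {"claw": -1, "delta_pos": [3.645, 3.99, 0], "yaw": 0}, {"claw": -1, "delta_pos": [3.645, 3.99, 0], "yaw": 0}, {"claw": -1, "delta_pos": [3.645, 3.99, 0], "yaw": 0}, {"claw": -1, "delta_pos": [3.645, 3.99, 0], "yaw": 0}, {"claw": -1, "delta_pos": [3.645, 3.99, 0], "yaw": 0}, {"claw": -1, "delta_pos": [3.645, 3.99, 0], "yaw": 0.061}]}}

```text
clock: 9.62
eef_pos: [444.4, 222.5, 409.9]
tcp_rot: [3.141, 0.0, 2.63]
contact_force: [-0.2, -0.0, -0.1]
opening: 0.999
grasp_force: 0.0
```

{"method": "apply_moves", "body": {"deltas": [{"claw": -1, "delta_pos": [0, 0, 5], "yaw": 0}, {"claw": -1, "delta_pos": [0, 0, 5], "yaw": 0}, {"claw": -1, "delta_pos": [0, 0, 2], "yaw": 0}, {"claw": -1, "delta_pos": [0, 0, 0], "yaw": 0}, {"claw": -1, "delta_pos": [0, 0, 0], "yaw": 0}]}}

```text
clock: 10.25
eef_pos: [445.6, 221.1, 290.6]
tcp_rot: [3.141, 0.001, 2.629]
contact_force: [0.7, 1.0, 0.1]
opening: 0.995
grasp_force: 0.0
```

```bash
python3 - <<'E'
from rig import r
from h import *
s=r.sense();f=r.grab_frame('wrist');P=cloud(f,wristT(s,f));print(s['eef_pos'],s['tcp_rot'])
z=P[...,2];d=np.hypot(P[...,0]-444.3,P[...,1]-220.6);m=(d<40)&(np.abs(z-51)<4)
c,(a,b),th=cv2.minAreaRect(P[m][:,:2].astype(np.float32));print(m.sum(),c,a,b,np.radians(th),np.median(z[m]))
cv2.imwrite('pics/w3.png',f['img'])
E
```

```text
[445.64533992 221.06277345 290.63684479] [3.14050447e+00 7.54217952e-04 2.62913936e+00]
1443 (444.6453552246094, 220.5752716064453) 13.961167335510254 56.211204528808594 1.0664571327258872 51.04460073100762
```

View pics/w3.png

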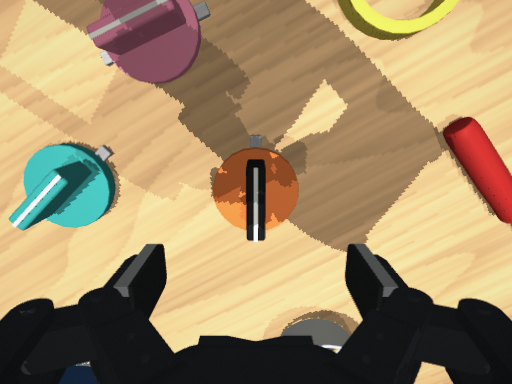

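The orange lid is centred at (256,190) with the handle vertical in the picture. The fingers straddle it and there are clear gaps to its neighbours.

{"method": "apply_moves", "body": {"deltas": [{"claw": -1, "delta_pos": [0.06, -0.09, 4.5], "yaw": -0.008}, {"claw": -1, "delta_pos": [0, 0, 3.5], "yaw": 0}, {"claw": -1, "delta_pos": [0, 0, 1.5], "yaw": 0}, {"claw": -1, "delta_pos": [0, 0, 0], "yaw": 0}, {"claw": -1, "delta_pos": [0, 0, 0], "yaw": 0}]}}

```text
clock: 10.92
eef_pos: [444.9, 220.7, 196.0]
tcp_rot: [3.14, 0.001, 2.636]
contact_force: [0.1, -0.5, 0.6]
opening: 1.003
grasp_force: 0.0
```

{"method": "apply_moves", "body": {"deltas": [{"claw": -1, "delta_pos": [0, 0, 0.1], "yaw": 0}, {"claw": 1, "delta_pos": [0, 0, 0], "yaw": 0}, {"claw": 1, "delta_pos": [0, 0, 0], "yaw": 0}, {"claw": 1, "delta_pos": [0, 0, 0], "yaw": 0}, {"claw": 1, "delta_pos": [0, 0, 0], "yaw": 0}, {"claw": 1, "delta_pos": [0, 0, 0], "yaw": 0}, {"claw": 1, "delta_pos": [0, 0, 0], "yaw": 0}, {"claw": 1, "delta_pos": [0, 0, 0], "yaw": 0}], "grip_force": 80}}

```text
clock: 11.92
eef_pos: [444.3, 220.5, 193.9]
tcp_rot: [3.141, 0.0, 2.636]
contact_force: [-0.4, -0.3, 5.6]
opening: 0.152
grasp_force: 78.6
```

{"method": "apply_moves", "body": {"deltas": [{"claw": 1, "delta_pos": [0, 0, -2], "yaw": 0}, {"claw": 1, "delta_pos": [0, 0, -4], "yaw": 0}, {"claw": 1, "delta_pos": [0, 0, -5], "yaw": 0}, {"claw": 1, "delta_pos": [0, 0, -3], "yaw": 0}, {"claw": 1, "delta_pos": [0, 0, 0], "yaw": 0}, {"claw": 1, "delta_pos": [0, 0, 0], "yaw": 0}]}}

```text
clock: 12.68
eef_pos: [443.6, 220.1, 332.4]
tcp_rot: [-3.14, -0.001, 2.636]
contact_force: [0.2, -0.3, -1.8]
opening: 0.147
grasp_force: 78.5
```

```bash
python3 - <<'E'
from rig import r
from h import *
import pickle
s=r.sense();f=r.grab_frame('wrist');pickle.dump((s,f),open('w4.pkl','wb'));P=cloud(f,wristT(s,f));print(s)
T=np.linalg.inv(wristT(s,f)@np.linalg.inv(np.array(f['T_tool_cam'])))
Q=P@T[:3,:3].T+T[:3,3]; hsv=cv2.cvtColor(f['img'],cv2.COLOR_BGR2HSV)
m=(hsv[...,0]>6)&(hsv[...,0]<19)&(hsv[...,1]>140)&(np.hypot(Q[...,0],Q[...,1])<50)&(Q[...,2]>160)&(Q[...,2]<200)
q=Q[m];print(m.sum(),np.percentile(q,[1,50,99],axis=0).round(1))
cv2.imwrite('pics/w4.png',f['img'])
E
```

```text
{'clock': 12.675, 'qpos': array([ 4.57537664e-01,  2.41174205e-01,  1.97467448e+00, -6.04985944e-05,
        9.27636473e-01, -6.07445532e-01]), 'qvel': array([-0.00033929,  0.01695428,  0.00699145, -0.00085617,  0.00277526,
        0.00040996]), 'joint_efforts': array([-1.91762840e-03, -4.98357904e+01, -3.07186103e+01, -1.03284125e-03,
       -3.82533856e-02,  6.81099482e-05]), 'eef_pos': array([443.58215526, 220.07636421, 332.41989814]), 'tcp_rot': array([-3.14001110e+00, -1.04049595e-03,  2.63581503e+00]), 'contact_force': array([ 0.15584106, -0.31558154, -1.80941647]), 'wrist_torque': array([-0.03262769,  0.0137584 ,  0.04138326]), 'grasp_force': 78.4652316570282, 'opening': 0.14683249312275481}
6451 [[-14.1 -35.1 176. ]
 [ 14.9  -1.3 178.9]
 [ 34.8  32.5 186.4]]
```

View pics/w4.png

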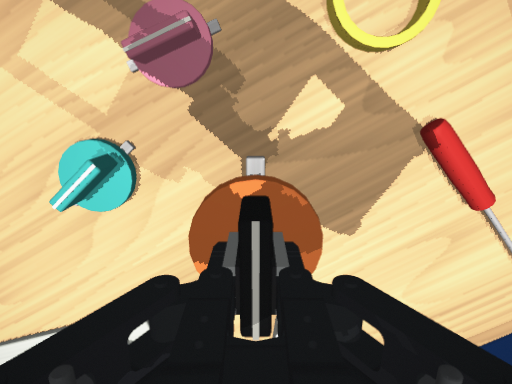

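Lid held square at (256,235) in the picture, front lug at (255,166). I'll measure its offset in the tool frame.

```bash
python3 - <<'E'
from h import *
import pickle
from scipy.optimize import least_squares
s,f=pickle.load(open('w4.pkl','rb'));P=cloud(f,np.array(f['T_tool_cam']));hsv=cv2.cvtColor(f['img'],cv2.COLOR_BGR2HSV)
m=((P[...,2]>174)&(P[...,2]<182)&(np.hypot(P[...,0],P[...,1])<45)&(hsv[...,1]>100)).astype(np.uint8)
c=max(cv2.findContours(m,cv2.RETR_EXTERNAL,cv2.CHAIN_APPROX_NONE)[0],key=len)[:,0]
q=P[c[:,1],c[:,0]];q=q[(np.hypot(q[:,0],q[:,1])>31)&(q[:,0]>-12)];print(len(q))
S=least_squares(lambda v:np.hypot(q[:,0]-v[0],q[:,1]-v[1])-36,[0,0],loss='soft_l1');print('disc centre',S.x,np.abs(S.fun).mean(),np.median(P[m>0][:,2]))
l=(P[...,2]>182)&(P[...,2]<200)&(np.abs(P[...,1])<10)&(P[...,0]>34)&(P[...,0]<50)&(hsv[...,1]<90)
print('lug',l.sum(),np.percentile(P[l],[2,50,98],axis=0))
h=(P[...,2]>139)&(P[...,2]<147)&(np.abs(P[...,1])<12)&(P[...,0]>5)&(P[...,0]<40)
print('handle',h.sum(),np.percentile(P[h],[2,50,98],axis=0)); print(np.polyfit(P[h][:,0],P[h][:,1],1))
E
```

```text
233
disc centre [-0.9885553  -1.11574773] 0.38609520203351866 178.89842582343329
lug 366 [[ 35.08628272  -6.08667768 187.59841683]
 [ 40.03117352  -1.35881275 188.96342725]
 [ 44.4138946    3.36352962 191.91625909]]
handle 2080 [[  5.51857633 -10.34683153 140.23359475]
 [ 15.92859439  -0.86985363 142.89392958]
 [ 27.33993878   9.96345111 146.31023153]]
[-0.04717818 -0.08597836]
```

{"method": "apply_moves", "body": {"deltas": [{"claw": 1, "delta_pos": [-4.95, -2.18, -0.5], "yaw": 0}, {"claw": 1, "delta_pos": [-4.95, -2.18, -0.5], "yaw": 0}, {"claw": 1, "delta_pos": [-4.95, -2.18, -0.5], "yaw": 0}, {"claw": 1, "delta_pos": [-4.95, -2.18, -0.5], "yaw": 0}, {"claw": 1, "delta_pos": [-4.95, -2.18, 0], "yaw": 0}, {"claw": 1, "delta_pos": [-4.95, -2.18, 0], "yaw": 0}, {"claw": 1, "delta_pos": [-4.95, -2.18, 0], "yaw": -0.136}, {"claw": 1, "delta_pos": [0, 0, 0], "yaw": -0.14}]}}

```text
clock: 13.72
eef_pos: [674.7, -84.2, 350.8]
tcp_rot: [-3.141, -0.002, 2.913]
contact_force: [-0.1, 0.7, -1.6]
opening: 0.152
grasp_force: 78.4
```

{"method": "apply_moves", "body": {"deltas": [{"claw": 1, "delta_pos": [0, 0, 0], "yaw": 0}, {"claw": 1, "delta_pos": [0, 0, 0], "yaw": 0}]}}

```text
clock: 13.98
eef_pos: [672.9, -80.5, 352.3]
tcp_rot: [-3.141, -0.002, 2.909]
contact_force: [0.2, -1.0, -2.2]
opening: 0.151
grasp_force: 78.4
```

```bash
python3 - <<'E'
from rig import r
from h import *
import pickle
from scipy.optimize import least_squares
s=r.sense();f=r.grab_frame('wrist');pickle.dump((s,f),open('w5.pkl','wb'));T=wristT(s,f);P=cloud(f,T);print(s['eef_pos'],s['tcp_rot'],s['grasp_force'])
cv2.imwrite('pics/w5.png',f['img']);hsv=cv2.cvtColor(f['img'],cv2.COLOR_BGR2HSV)
z=P[...,2];d=np.hypot(P[...,0]-566,P[...,1]+56.5)
m=(d<62)&(z>63)&(z<72);q=P[m];print('lip',m.sum(),np.median(q[:,2]))
# azimuth bins: outer edge and inner edge radii
w=q[:,:2]
az=np.arctan2(w[:,1]+56.5,w[:,0]-566);dd=np.hypot(w[:,0]-566,w[:,1]+56.5)
b=np.floor(np.degrees(az)/3).astype(int);out=[];inn=[]
for k in np.unique(b):
    i=np.where(b==k)[0]
    if len(i)<8: continue
    out.append(w[i[np.argmax(dd[i])]]);inn.append(w[i[np.argmin(dd[i])]])
for nm,p,r0 in(('out',np.array(out),55),('in',np.array(inn),38.5)):
    S=least_squares(lambda v:np.hypot(p[:,0]-v[0],p[:,1]-v[1])-v[2],[566,-56.5,r0],loss='soft_l1',f_scale=.5);print(nm,len(p),S.x.round(2),np.median(np.abs(S.fun)))
C=S.x[:2]
dd=np.hypot(w[:,0]-566.3,w[:,1]+56.5)
ring=(dd>40.5)&(dd<45);a=np.degrees(az[ring])
h,e=np.histogram(a,bins=np.arange(-180,181,2));print('gap az',e[:-1][h==0])
for nm,mk in(('white',(hsv[...,1]<50)&(hsv[...,2]>140)),('red',((hsv[...,0]<6)|(hsv[...,0]>174))&(hsv[...,1]>130))):
    n,l,st,c=cv2.connectedComponentsWithStats((mk&m).astype(np.uint8))
    for i in range(1,n):
        if st[i,4]>8: g=P[l==i].mean(0)[:2]-[566.3,-56.5];print(nm,st[i,4],np.hypot(*g).round(1),np.arctan2(g[1],g[0]).round(3))
E
```

```text
[672.854784   -80.48441794 352.30232181] [-3.14143014e+00 -2.30566734e-03  2.90926070e+00] 78.37631821632385
lip 6087 67.20493717525096
out 99 [566.29 -57.13  53.58] 0.6288256208495326
in 99 [566.05 -56.93  38.64] 0.21410393525611937
gap az [-180 -178 -176 -174 -172 -170 -168  -24  -22  -20  -18  -16  -14  -12
  -10   -8   -6  138  140  142  144  146  148  150  152  154  156  158
  160  162  164  166  168  170  172  174  176  178]
white 29 41.7 2.319
white 46 46.8 -2.347
white 139 47.3 -0.844
red 148 46.7 1.722
red 130 47.7 -1.44
```

View pics/w5.png

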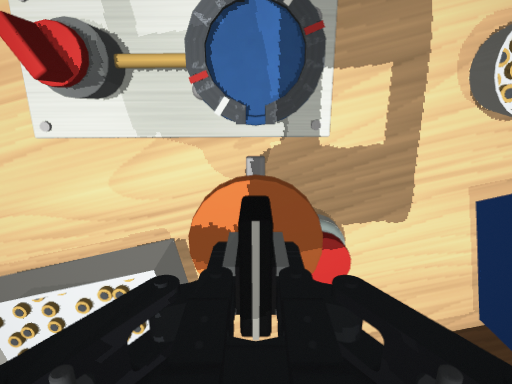

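The picture shows the pot at (255,55), gaps towards image top and bottom, white mark at (222,105), lid aligned below it.

{"method": "apply_moves", "body": {"deltas": [{"claw": 1, "delta_pos": [5, 0, 0], "yaw": 0}, {"claw": 1, "delta_pos": [4, 0, 0], "yaw": 0}, {"claw": 1, "delta_pos": [2.03, -0.05, 2], "yaw": 0}, {"claw": 1, "delta_pos": [0, 0, 3], "yaw": 0}, {"claw": 1, "delta_pos": [0, 0, 2], "yaw": 0}, {"claw": 1, "delta_pos": [0, 0, 0], "yaw": 0}, {"claw": 1, "delta_pos": [0, 0, 0], "yaw": 0}, {"claw": 1, "delta_pos": [0, 0, 0], "yaw": 0}]}}

```text
clock: 15.02
eef_pos: [566.3, -56.3, 284.8]
tcp_rot: [3.141, 0.002, 2.912]
contact_force: [-1.0, 0.1, -3.4]
opening: 0.146
grasp_force: 78.4
```

{"method": "apply_moves", "body": {"deltas": [{"claw": 1, "delta_pos": [0.11, 0.05, 0.7], "yaw": 0}, {"claw": 1, "delta_pos": [0, 0, 0.7], "yaw": 0}, {"claw": 1, "delta_pos": [0, 0, 0], "yaw": 0}, {"claw": 1, "delta_pos": [0, 0, 0], "yaw": 0}, {"claw": 1, "delta_pos": [0, 0, 0], "yaw": 0}]}}

```text
clock: 15.65
eef_pos: [565.0, -55.6, 269.8]
tcp_rot: [3.142, 0.0, 2.912]
contact_force: [0.5, -0.7, -2.4]
opening: 0.149
grasp_force: 78.4
```

```bash
python3 - <<'E'
from rig import r
s=r.sense();print(s['eef_pos'],s['tcp_rot'],s['contact_force'],s['wrist_torque'])
E
```

```text
[564.99192437 -55.62817651 269.80199756] [3.14154735e+00 2.18040056e-04 2.91179111e+00] [ 0.46598683 -0.73580721 -2.42292468] [ 0.00321098 -0.03937915 -0.00999275]
```

Well aligned; lowering gently.

{"method": "apply_moves", "body": {"deltas": [{"claw": 1, "delta_pos": [0, 0, 0.4], "yaw": 0}, {"claw": 1, "delta_pos": [0, 0, 0.4], "yaw": 0}, {"claw": 1, "delta_pos": [0, 0, 0.4], "yaw": 0}, {"claw": 1, "delta_pos": [0, 0, 0.2], "yaw": 0}, {"claw": 1, "delta_pos": [0, 0, 0], "yaw": 0}]}}

```text
clock: 16.27
eef_pos: [564.8, -55.6, 255.4]
tcp_rot: [-3.142, -0.0, 2.912]
contact_force: [0.3, 0.1, -2.8]
opening: 0.148
grasp_force: 78.4
```

{"method": "apply_moves", "body": {"deltas": [{"claw": 1, "delta_pos": [0, 0, 0.3], "yaw": 0}, {"claw": 1, "delta_pos": [0, 0, 0.2], "yaw": 0}, {"claw": 1, "delta_pos": [0, 0, 0.1], "yaw": 0}, {"claw": 1, "delta_pos": [0, 0, 0], "yaw": 0}, {"claw": 1, "delta_pos": [0, 0, 0], "yaw": 0}]}}

```text
clock: 16.9
eef_pos: [564.9, -55.6, 249.7]
tcp_rot: [-3.142, 0.0, 2.912]
contact_force: [-0.4, 0.1, -1.8]
opening: 0.151
grasp_force: 78.4
```

{"method": "apply_moves", "body": {"deltas": [{"claw": 1, "delta_pos": [0, 0, 0.1], "yaw": 0}, {"claw": 1, "delta_pos": [0, 0, 0.05], "yaw": 0}, {"claw": 1, "delta_pos": [0, 0, 0], "yaw": 0}, {"claw": 1, "delta_pos": [0, 0, 0], "yaw": 0}]}}

```text
clock: 17.4
eef_pos: [564.9, -55.6, 248.2]
tcp_rot: [-3.142, -0.0, 2.912]
contact_force: [0.3, 0.1, -2.0]
opening: 0.146
grasp_force: 78.4
```

{"method": "apply_moves", "body": {"deltas": [{"claw": 1, "delta_pos": [0, 0, 0], "yaw": 0.08}, {"claw": 1, "delta_pos": [0, 0, 0], "yaw": 0.08}, {"claw": 1, "delta_pos": [0, 0, 0], "yaw": 0.08}, {"claw": 1, "delta_pos": [0, 0, 0], "yaw": 0.06}, {"claw": 1, "delta_pos": [0, 0, 0], "yaw": 0}, {"claw": 1, "delta_pos": [0, 0, 0], "yaw": 0}]}}

```text
clock: 18.15
eef_pos: [565.0, -55.4, 248.3]
tcp_rot: [3.141, 0.0, 2.613]
contact_force: [1.4, 3.3, -2.4]
opening: 0.151
grasp_force: 78.5
```

```bash
python3 - <<'E'
from rig import r
s=r.sense();print(s['eef_pos'],s['tcp_rot'],s['contact_force'],s['wrist_torque'])
E
```

```text
[565.0128711  -55.41516626 248.25206924] [3.14114675e+00 1.49165898e-04 2.61307935e+00] [ 1.43707066  3.26682038 -2.35256931] [ 0.60312626 -0.1862642   0.14134634]
```

{"method": "apply_moves", "body": {"deltas": [{"claw": 1, "delta_pos": [0, 0, 0], "yaw": 0.08}, {"claw": 1, "delta_pos": [0, 0, 0], "yaw": 0.08}, {"claw": 1, "delta_pos": [0, 0, 0], "yaw": 0.08}, {"claw": 1, "delta_pos": [0, 0, 0], "yaw": 0.06}, {"claw": 1, "delta_pos": [0, 0, 0], "yaw": 0}, {"claw": 1, "delta_pos": [0, 0, 0], "yaw": 0}]}}

```text
clock: 18.9
eef_pos: [565.1, -55.3, 248.3]
tcp_rot: [3.141, 0.0, 2.313]
contact_force: [2.1, 4.5, -2.3]
opening: 0.152
grasp_force: 78.6
```

```bash
python3 - <<'E'
from rig import r
from h import *
s=r.sense();print(s['eef_pos'],s['tcp_rot'],s['contact_force'],s['wrist_torque'])
f=r.grab_frame('wrist');cv2.imwrite('pics/w6.png',f['img'])
P=cloud(f,np.array(f['T_tool_cam']))
h=(P[...,2]>139)&(P[...,2]<147)&(np.abs(P[...,1]+1)<8.5)&(P[...,0]>10)&(P[...,0]<40);q=P[h]
print(cv2.minAreaRect(q[:,:2].astype(np.float32)))
m=(P[...,2]>174)&(P[...,2]<184)&(np.hypot(P[...,0],P[...,1])<34);print('disc top z',np.median(P[m][:,2]),np.percentile(P[m][:,2],[5,95]))
E
```

```text
[565.14313057 -55.27105439 248.29816731] [3.14065376e+00 9.56901440e-05 2.31269803e+00] [ 2.11322572  4.4999697  -2.33470968] [ 0.92841792 -0.35477604  0.15931108]
((18.775981903076172, -0.9400520324707031), (17.518617630004883, 16.873323440551758), 0.16422486305236816)
disc top z 178.83276839272747 [177.82222983 179.8455365 ]
```

View pics/w6.png

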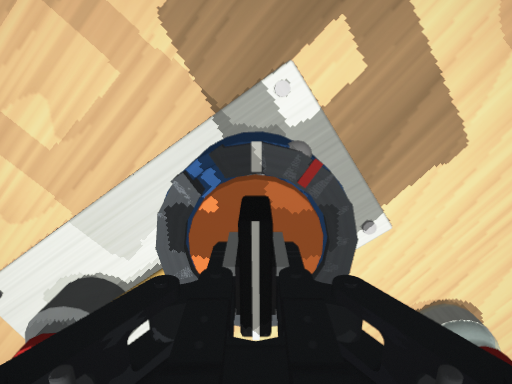

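The handle line at (255,280) points straight at the white mark at (256,155), and the red mark at (312,172) is well away. The lid is seated and the grip holds, so I'm handing in.

```bash
python3 -c "
from rig import r
print(r.sign_off())"
```

```text
the job is handed in; nothing more can be done
None
```

I opened the vent cap by about 1.32 rad, seated the lid in the pot and twisted it to the white marks, and handed the job in with the lid still gripped and held there; the sign-off gave no verdict.

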